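# Unload the knife-handle glue-up jig

## Task

The glue has cured: swing the orange lid of the glue-up jig up and over, past upright, so that it stays open by itself. Then lift the dark wooden knife handle out of that jig and set it down flat, without dropping it, on the floor of the yellow tray, leaving the lid open.

Things in the scene. Friction and masses are not known exactly. Their poses are not given: they have to be found in the camera images.
- orange_lid (a joint): Orange lid (142 x 120 x 10 mm, 0.25 kg) of a jig on an aluminium base 150 x 130 x 20 mm fixed to the bench. 0 = shut, level; grows as the knob end rises; 1.57 upright; stop at 2.0, leaning away over the hinge. Nearly free hinge: let go below 1.57 it falls shut, above it falls open and stays. The jig with a blue lid is not part of the job.
- orange_grip (a point): Centre of the lid's black barrel knob: level cylinder, 22 mm across, 36 mm long, parallel to the hinge, 30 mm out from the lid's free edge on a 14 mm wide neck, 73 mm above the bench when shut. Pinch its end faces from above; it turns between the fingers as the lid swings. Site turns with the lid: y along the hinge, x from knob to hinge; the hinge axis is 172 mm away along x.
- handle_center (a point): Centre of the dark knife handle with brass end and pins, 104 (x) x 32 (y) x 30 (z) mm, 0.12 kg, under the orange lid, long side square to the hinge. Lies on a 22 mm wide rib, centre 49 mm above the bench, base plate 29 mm below; nothing beside its long sides. End stops reach 8 mm above its underside. Posts and front rest, up to 79 mm high, are 55 mm or more from the centre along x.
- tray: Loose yellow open tray, 220 (x) x 180 (y) x 40 (z) mm outside, walls and floor 4 mm thick, 0.6 kg, lying on the bench. Origin: centre of its underside. The handle lying on its floor has its centre 19 to 20 mm above the bench.

How it is judged:
On the way:
1. the orange lid is past upright and stays open untouched, the handle still in the jig (value of joint orange_lid above 1.7 rad and contact force between the fingers and orange_lid below 0.1 N and distance of handle_center from where it was at the start of the episode below 0.02 m), for 0.2 s.
At the end, for the whole second after the job is handed in: The orange lid stands open past upright (joint above 1.7 rad) and the dark handle lies at rest, released, flat on the floor of the level yellow tray (its centre inside the walls and less than 30 mm above the tray's underside) (value of joint orange_lid above 1.7 rad and x of handle_center in the frame of tray between -0.1 and 0.1 m and y of handle_center in the frame of tray between -0.08 and 0.08 m and z of handle_center in the frame of tray below 0.03 m and angle between tray's own z axis and vertical below 0.1 rad and linear speed of handle below 0.02 m/s); the robot touches nothing.
It fails at once if the handle is dropped or thrown (moves faster than 0.8 m/s with no finger on it, a fall of over 30 mm) (linear speed of handle above 0.8 m/s and contact force between the fingers and handle below 0.05 N).
It also fails if it takes over 56 s, if anything falls off the work surface, if the arm or the gripper's body presses on something with over 40 N, if the wrist force passes 120 N, or if a joint passes its speed limit or range.

## Robot

A 6-joint arm with a two-finger parallel gripper is mounted at the origin on the work surface. World frame = base frame: x ahead of the robot, y to its left, z up, the work surface at z = 0. Lengths are in m, angles in rad, forces in N, time in s.
With the tool pointing down it reaches from about 0.425 to 0.95 m from the base axis. Payload 3.5 kg.
Tool frame: the origin (TCP) lies on the centre line of the jaws, within the pads' length; the fingertips stand 22 mm ahead of it and the grasp point (between the pads) lies 3 mm ahead of it; z points along the fingers, y is the line along which they close (so a half turn about z gives the same grasp; the last joint's range is limited). The gripper opens to 85 mm and grips with 20 to 120 N. Pads are 22 mm wide; open, the fingers measure 114 mm over their backs; the gripper's body (76 mm by 85 mm) begins 54 mm behind the grasp point. The pads swing forward as they close: fully open they stand 13 mm farther back than shut.
Start: joints at [-1.339, 0.286, 1.577, -0, 1.279, -0.15], TCP at [0.252, -0.626, 0.253] pointing down, gripper open.
Joint ranges: [-2.77, 2.77], [-0.9, 2.22], [0.21, 2.48], [-1.53, 4.67], [0.24, 2.81], [-2.84, 2.84]. Speed limits (rad/s): [2.79, 2.79, 3.14, 3.14, 3.14, 3.14].

## Interface

Orientations are given as a rotation vector (axis times angle).
In Python, from station import monitor, get_image, get_calibration, workorder, nets gives the robot as it stands.
- The arm moves only by the tool servo_tool, never from a script. Its argument "plan" is a list of rows, each an object with "delta_pos": the shift along the world's x, y, z in cm, a list of three; "twist": the turn about the world's z in degrees; "jaw": the finger opening in cm, from 0 to 8.54. In form: [{"delta_pos": [dx, dy, dz], "twist": twist, "jaw": jaw}, ...]. A call has 1 to 5 rows; each row is the pose to reach, as a shift and turn from the pose commanded when the call began; what a row does not reach only later rows make up. A row lasts 1/8 s, in which the tool goes at most 62.5 mm and 10.7 degrees, less where a joint would pass 70% of its speed; a pose out of reach is approached as far as the arm can. A call with a gripper value outside its range is refused whole. The fingers move at their own pace and stop on an object; the grip force is fixed at half the most. Time passes only in rows, so rows that repeat a pose let the fingers close. It gives the time, the measured TCP pose, the force, the opening and the grip force at its end, in the units of the state.
- monitor.sense(): the state, without advancing time (a new reading comes with each control period).
- get_image(name): name is "side" or "top" or "wrist"; returns (picture, depth): 400x640x3 uint8, red, green, blue; 400x640 float32, m along the optical axis (not along the pixel's ray), 0 where there is no reading.
- get_calibration(name): a dict with "fovy" (degrees; the focal length in pixels is half the picture's height over the tangent of half this angle, whatever the lens; pixels are square), "cx", "cy" (the principal point, pixels), "rvec" (rotation vector, rad) and "tvec" (3), from world to camera coordinates, as OpenCV has them. Camera axes: x right, y down, z forward; pixel columns grow to the right and rows downward; lengths in m; the calibration is good to about 2 mm. A picture is of the moment at which its call begins: read the wrist's pose just before it. get_calibration takes no time and is no camera call; for the wrist camera it gives the pose at the moment of the call.
- workorder.hand_in(): hands the job in; it is judged then, once.
Trained networks look in the newest picture that a camera, given by its name, has taken for a name from the list of things; names that differ only in an ending like _2 or _b are one class to them, and where a whole thing is asked for, a point or a joint stands for the part that bears it (a point fixed in the world has none). Each returns a list of dicts, best first, with "confidence" (0 to 1); they miss things now and then, are a little off and sometimes report something else, mostly with a low value. They report only what shows in the picture. A call takes as long as a camera call.
- nets.spot_in(camera, target): "location" ([x, y, z] in m, in world coordinates, good to about 4 mm: the middle of the surface that is visible of it).
The state is a dict: "clock": time; "joint_positions": joint angles; "qd": joint speeds; "tau": joint torques, N m; "tcp_pos": TCP position; "tool_rot": TCP orientation; "ft_force": force on the tool from outside, world axes, zero at the start; "wrist_torque": the same for the moment, N m; "opening": finger opening in m; "gripper_force": force on a finger pad.
Only numpy, scipy, OpenCV 4.12 (cv2) and the standard library are available. Lean on these libraries where they do the work, as an engineer would, in place of code of your own. Each camera call takes 0.05 s, during which the arm holds its last target. There are 200 camera calls.

## Working session

There is one attempt and no reset: what is moved stays moved. The work goes in short steps, Python scripts to look and compute and a tool call to move; the robot and the scene stay as the last step left them, time stands still between calls to the robot, and variables do not carry over. Pictures are saved under pics/ and viewed, at most 10 in all, crops included, and the job is handed in when it is done.

Besides the shell and the picture viewer there is one more tool, called after "Call:" by a JSON object that holds its "method" and its "body". servo_tool: Moves the arm, as the interface text tells. Its arguments: {"type":"object","properties":{"plan":{"type":"array"}},"required":["plan"]}

```bash
mkdir -p pics; cat > h.py <<'E'
import numpy as np, cv2
from station import monitor, get_image, get_calibration, workorder, nets
def snap(cam,fn=None):
    c=get_calibration(cam); im,d=get_image(cam)
    if fn: cv2.imwrite('pics/'+fn,im[:,:,::-1])
    f=200/np.tan(np.radians(c['fovy'])/2); R=cv2.Rodrigues(np.array(c['rvec'],float))[0]; t=np.array(c['tvec'],float).ravel()
    v,u=np.mgrid[0:400,0:640]
    P=np.stack([(u-c['cx'])*d/f,(v-c['cy'])*d/f,d],-1)
    W=(P-t)@R
    W[d==0]=np.nan
    return im,W
def st():
    s=monitor.sense(); print(s['clock'],np.round(s['tcp_pos'],4),np.round(s['tool_rot'],3),s['opening'],np.round(s['ft_force'],1)); return s
E
python3 - <<'E'
from h import *
st()
for cam in ['top','side']:
    im,W=snap(cam,cam+'1.png'); np.save(cam+'W.npy',W)
    for n in ['orange_lid','orange_grip','handle_center','tray']:
        print(cam,n,[(np.round(r['location'],3),round(r['confidence'],2)) for r in nets.spot_in(cam,n)[:2]])
E
```

```text
0.0 [ 0.2514 -0.6258  0.252 ] [-3.082 -0.596  0.   ] 0.08515897901621594 [ 0.5 -0.  -0.4]
top orange_lid [(array([0.45 , 0.267, 0.079]), 0.77)]
top orange_grip [(array([0.454, 0.276, 0.078]), 0.89)]
top handle_center []
top tray [(array([ 0.563, -0.008,  0.005]), 0.88)]
side orange_lid [(array([0.446, 0.285, 0.079]), 0.76)]
side orange_grip [(array([0.441, 0.285, 0.075]), 0.78)]
side handle_center []
side tray [(array([ 0.564, -0.009,  0.001]), 0.65), (array([0.442, 0.282, 0.083]), 0.28)]
```

View pics/top1.png

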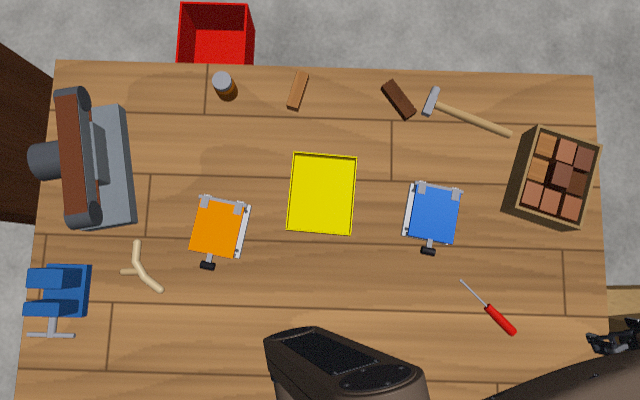

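View pics/side1.png

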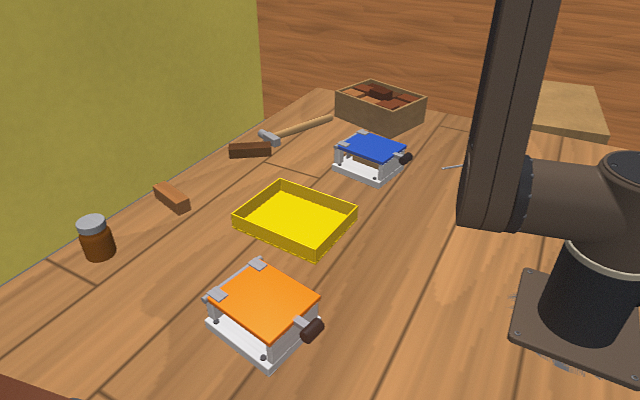

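The top view shows the shut orange lid at about (220,228) with its knob at (208,266), the tray at (322,193), and the blue jig at (433,213), which is not part of the job. The side view agrees: the orange jig is at (265,300), its knob at (312,330), and the tray at (295,220).

```bash
python3 - <<'E'
from h import *
im=cv2.imread('pics/top1.png'); W=np.load('topW.npy')
hsv=cv2.cvtColor(im,cv2.COLOR_BGR2HSV)
def rect(m,name):
    p=W[m]; p=p[~np.isnan(p).any(1)]
    r=cv2.minAreaRect(p[:,:2].astype(np.float32)); print(name,len(p),np.round(r[0],4),np.round(r[1],3),round(r[2],1),'z',np.round(np.percentile(p[:,2],[5,50,95]),3),'mean',np.round(p.mean(0),4)); return r
h,s,v=cv2.split(hsv)
box=np.zeros(h.shape,bool); box[190:262,180:255]=1
rect((h>8)&(h<20)&(s>220)&(v>200)&box,'lid')
box[:]=0; box[255:275,195:222]=1
rect((v<60)&box&(W[...,2]>.05),'knob')
rect((h>25)&(h<35)&(s>200),'tray')
E
```

```text
lid 2160 [0.4555 0.2684] [0.12  0.136] 80.0 z [0.074 0.077 0.08 ] mean [0.4511 0.2685 0.0768]
knob 104 [0.3583 0.2845] [0.037 0.018] 82.9 z [0.076 0.081 0.084] mean [0.3582 0.2832 0.0808]
tray 4905 [ 0.5693 -0.0058] [0.179 0.23 ] 86.6 z [-0.     0.004  0.038] mean [ 0.5649 -0.0058  0.006 ]
```

Call:
{"method": "servo_tool", "body": {"plan": [{"delta_pos": [20, 22, 0], "twist": -32, "jaw": 7}, {"delta_pos": [20, 22, 0], "twist": -32, "jaw": 7}, {"delta_pos": [20, 22, 0], "twist": -32, "jaw": 7}, {"delta_pos": [20, 22, 0], "twist": -32, "jaw": 7}, {"delta_pos": [20, 22, 0], "twist": -32, "jaw": 7}]}}

```text
clock: 1.12
tcp_pos: [0.4529, -0.4043, 0.2536]
tool_rot: [3.129, -0.275, 0.001]
ft_force: [0.5, -0.3, 0.3]
opening: 0.0699
gripper_force: 0.0
```

Call:
{"method": "servo_tool", "body": {"plan": [{"delta_pos": [7, 30, 0], "twist": 0, "jaw": 7}, {"delta_pos": [7, 30, 0], "twist": 0, "jaw": 7}, {"delta_pos": [7, 30, 0], "twist": 0, "jaw": 7}, {"delta_pos": [7, 30, 0], "twist": 0, "jaw": 7}, {"delta_pos": [7, 30, 0], "twist": 0, "jaw": 7}]}}

```text
clock: 1.75
tcp_pos: [0.5217, -0.1043, 0.2537]
tool_rot: [3.129, -0.277, 0.002]
ft_force: [0.4, -0.5, 0.2]
opening: 0.0698
gripper_force: 0.0
```

Call:
{"method": "servo_tool", "body": {"plan": [{"delta_pos": [-4, 29, -3], "twist": 0, "jaw": 7}, {"delta_pos": [-4, 29, -3], "twist": 0, "jaw": 7}, {"delta_pos": [-4, 29, -3], "twist": 0, "jaw": 7}, {"delta_pos": [-4, 29, -3], "twist": 0, "jaw": 7}, {"delta_pos": [-4, 29, -3], "twist": 0, "jaw": 7}]}}

```text
clock: 2.38
tcp_pos: [0.4807, 0.186, 0.2234]
tool_rot: [-3.129, 0.275, -0.001]
ft_force: [0.7, -0.2, -0.7]
opening: 0.0694
gripper_force: 0.0
```

Call:
{"method": "servo_tool", "body": {"plan": [{"delta_pos": [-9, 9.9, -3], "twist": 0, "jaw": 7}, {"delta_pos": [-9, 9.9, -3], "twist": 0, "jaw": 7}, {"delta_pos": [-12.4, 9.9, -5], "twist": 0, "jaw": 7}, {"delta_pos": [-12.4, 9.9, -5], "twist": 0, "jaw": 7}]}}

```text
clock: 2.88
tcp_pos: [0.3535, 0.2826, 0.1708]
tool_rot: [3.127, -0.271, -0.008]
ft_force: [0.4, -0.7, -0.0]
opening: 0.0701
gripper_force: 0.0
```

```bash
python3 - <<'E'
from h import *
s=st(); print(np.round(s['joint_positions'],2))
im,W=snap('wrist','w1.png')
print([(np.round(r['location'],3),round(r['confidence'],2)) for r in nets.spot_in('wrist','orange_grip')[:2]])
v=im.max(2); m=(v<60)&(W[...,2]>.066)&(W[...,2]<.095)&(np.hypot(W[...,0]-.357,W[...,1]-.285)<.04)
p=W[m]; r=cv2.minAreaRect(p[:,:2].astype(np.float32)); print(len(p),r,np.percentile(p[:,2],[5,50,95]))
E
```

```text
2.875 [0.3535 0.2826 0.1708] [ 3.127 -0.271 -0.008] 0.07011957071579804 [ 0.4 -0.7 -0. ]
[ 0.45 -0.13  2.18  0.    1.1   2.19]
[(array([0.443, 0.274, 0.078]), 0.91)]
1078 ((0.3612019717693329, 0.28666582703590393), (0.0347396656870842, 0.01906471885740757), 79.59259796142578) [0.078167   0.08392373 0.08561263]
```

View pics/w1.png

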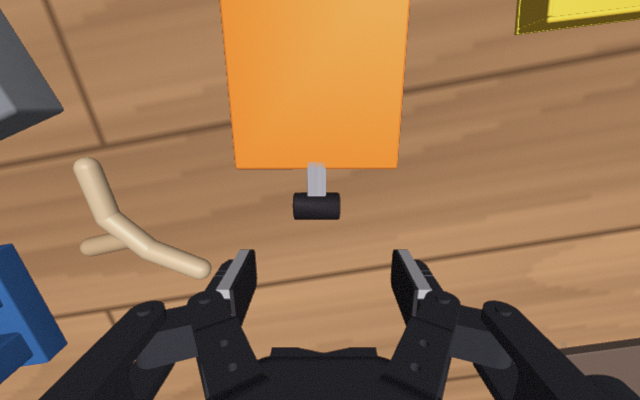

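The wrist view shows the knob at (316,206), centred between the fingers and about square to them. It measures (0.361, 0.2865) with its top at 0.084.

Call:
{"method": "servo_tool", "body": {"plan": [{"delta_pos": [0.3, 0.3, -5], "twist": 0, "jaw": 7}, {"delta_pos": [0.3, 0.3, -9.4], "twist": 0, "jaw": 7}, {"delta_pos": [0.3, 0.3, -9.4], "twist": 0, "jaw": 7}, {"delta_pos": [0.3, 0.3, -9.4], "twist": 0, "jaw": 7}]}}

```text
clock: 3.48
tcp_pos: [0.3627, 0.286, 0.0814]
tool_rot: [-3.127, 0.279, -0.005]
ft_force: [0.3, -0.1, 0.1]
opening: 0.0699
gripper_force: 0.0
```

Call:
{"method": "servo_tool", "body": {"plan": [{"delta_pos": [-0.1, 0, -0.3], "twist": 0, "jaw": 3}, {"delta_pos": [-0.1, 0, -0.3], "twist": 0, "jaw": 3}, {"delta_pos": [-0.1, 0, -0.3], "twist": 0, "jaw": 3}, {"delta_pos": [-0.1, 0, -0.3], "twist": 0, "jaw": 3}]}}

```text
clock: 3.98
tcp_pos: [0.3606, 0.2867, 0.0781]
tool_rot: [-3.127, 0.277, -0.004]
ft_force: [-1.5, 1.7, 7.0]
opening: 0.0344
gripper_force: 60.3
```

Call:
{"method": "servo_tool", "body": {"plan": [{"delta_pos": [0.2, 0, 2.6], "twist": 0, "jaw": 3}, {"delta_pos": [1.0, -0.2, 5.9], "twist": 0, "jaw": 3}, {"delta_pos": [2.5, -0.4, 9.0], "twist": 0, "jaw": 3}, {"delta_pos": [4.5, -0.8, 11.7], "twist": 0, "jaw": 3}, {"delta_pos": [7.1, -1.25, 14.0], "twist": 0, "jaw": 3}]}}

```text
clock: 4.6
tcp_pos: [0.4297, 0.2745, 0.2154]
tool_rot: [-3.125, 0.278, 0.005]
ft_force: [6.3, 9.6, -13.3]
opening: 0.0349
gripper_force: 61.0
```

Call:
{"method": "servo_tool", "body": {"plan": [{"delta_pos": [2.9, -0.5, 1.7], "twist": 0, "jaw": 3}, {"delta_pos": [6.15, -1.1, 2.8], "twist": 0, "jaw": 3}, {"delta_pos": [9.5, -1.7, 3.2], "twist": 0, "jaw": 3}, {"delta_pos": [12.05, -2.1, 3.1], "twist": 0, "jaw": 3}, {"delta_pos": [14.5, -2.6, 2.5], "twist": 0, "jaw": 3}]}}

```text
clock: 5.22
tcp_pos: [0.575, 0.2493, 0.2414]
tool_rot: [-3.124, 0.277, 0.006]
ft_force: [-2.2, 7.6, -0.4]
opening: 0.0349
gripper_force: 61.4
```

```bash
python3 - <<'E'
from h import *
st(); snap('side','s2.png')
E
```

```text
5.225 [0.575  0.2493 0.2414] [-3.124  0.277  0.006] 0.034944523215732444 [-2.2  7.6 -0.4]
```

View pics/s2.png

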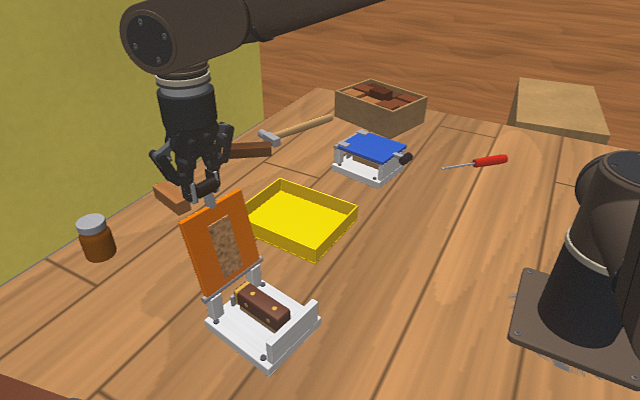

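The lid is held past upright by the fingers at (205,190), and the handle lies on its rib at (263,307). I'll release and rise.

Call:
{"method": "servo_tool", "body": {"plan": [{"delta_pos": [0, 0, 0], "twist": 0, "jaw": 7}, {"delta_pos": [0, 0, 0], "twist": 0, "jaw": 7}, {"delta_pos": [0, 0, 0], "twist": 0, "jaw": 7}, {"delta_pos": [0, 0, 5], "twist": 0, "jaw": 7}, {"delta_pos": [0, 0, 8], "twist": 0, "jaw": 7}]}}

```text
clock: 5.9
tcp_pos: [0.5757, 0.2471, 0.324]
tool_rot: [-3.129, 0.277, -0.004]
ft_force: [-0.1, 0.0, -0.2]
opening: 0.0702
gripper_force: 0.0
```

Call:
{"method": "servo_tool", "body": {"plan": [{"delta_pos": [-12, 2.1, 0], "twist": 0, "jaw": 6}, {"delta_pos": [-20.3, 3.4, 0], "twist": 0, "jaw": 6}, {"delta_pos": [-20.3, 3.4, 0], "twist": 0, "jaw": 6}, {"delta_pos": [-20.3, 3.4, 0], "twist": 0, "jaw": 6}]}}

```text
clock: 6.4
tcp_pos: [0.3697, 0.2813, 0.3216]
tool_rot: [-3.129, 0.274, -0.001]
ft_force: [-0.6, -0.1, -0.2]
opening: 0.0601
gripper_force: 0.0
```

```bash
python3 - <<'E'
from h import *
st(); im,W=snap('wrist','w2.png')
for cam in ['wrist','top']:
  if cam=='top': im,W=snap('top','t2.png')
  print([(np.round(r['location'],3),round(r['confidence'],2)) for r in nets.spot_in(cam,'handle_center')[:2]])
  m=(W[...,2]>.055)&(W[...,2]<.07)&(np.hypot(W[...,0]-.46,W[...,1]-.268)<.06)&(im.max(2)<200)
  m=cv2.morphologyEx(m.astype(np.uint8),cv2.MORPH_OPEN,np.ones((3,3)))>0
  p=W[m]
  if len(p): print(len(p),cv2.minAreaRect(p[:,:2].astype(np.float32)),np.percentile(p[:,2],[5,50,95]))
  m=(W[...,2]>.1)&(np.hypot(W[...,0]-.6,W[...,1]-.24)<.09)&(im[...,0]>180)&(im[...,2]<60)
  p=W[m]
  if len(p): print('lid',p.min(0),p.max(0))
E
```

```text
6.4 [0.3697 0.2813 0.3216] [-3.129e+00  2.740e-01 -1.000e-03] 0.06008656902649429 [-0.6 -0.1 -0.2]
[(array([0.466, 0.267, 0.062]), 0.58)]
2142 ((0.4669906795024872, 0.2672547399997711), (0.0316525399684906, 0.10306231677532196), 80.48916625976562) [0.06283481 0.0651838  0.06659916]
[(array([0.463, 0.259, 0.062]), 0.6)]
443 ((0.46052980422973633, 0.265586793422699), (0.03331408277153969, 0.09642250835895538), 80.98021697998047) [0.05809233 0.06249604 0.06592039]
lid [0.57123043 0.18748175 0.1975115 ] [0.59650369 0.30431572 0.20870123]
```

View pics/w2.png

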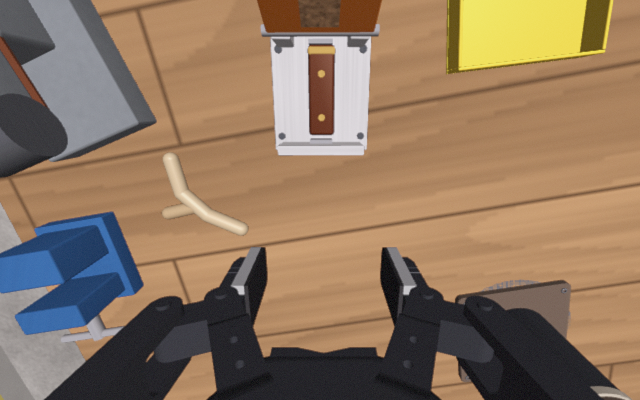

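The wrist view shows the open lid at the top, with the handle on its rib at (321,88), centred between the fingers and clear on both sides. It measures (0.466, 0.267).

Call:
{"method": "servo_tool", "body": {"plan": [{"delta_pos": [4, -0.6, -2], "twist": 0, "jaw": 6}, {"delta_pos": [9.6, -1.4, -5], "twist": 0, "jaw": 6}, {"delta_pos": [9.6, -1.4, -11], "twist": 0, "jaw": 6}, {"delta_pos": [9.6, -1.4, -17], "twist": 0, "jaw": 6}, {"delta_pos": [9.6, -1.4, -20], "twist": 0, "jaw": 6}]}}

```text
clock: 7.22
tcp_pos: [0.4682, 0.2654, 0.1164]
tool_rot: [3.126, -0.28, -0.01]
ft_force: [0.1, 0.8, -0.4]
opening: 0.0603
gripper_force: 0.0
```

Call:
{"method": "servo_tool", "body": {"plan": [{"delta_pos": [0, 0, 0], "twist": 0, "jaw": 6}]}}

```text
clock: 7.35
tcp_pos: [0.4679, 0.2656, 0.1176]
tool_rot: [3.126, -0.28, -0.011]
ft_force: [-0.3, -0.3, -0.5]
opening: 0.0601
gripper_force: 0.0
```

Call:
{"method": "servo_tool", "body": {"plan": [{"delta_pos": [-0.2, 0.1, -4], "twist": 0, "jaw": 6}, {"delta_pos": [-0.2, 0.1, -6.5], "twist": 0, "jaw": 6}, {"delta_pos": [-0.2, 0.1, -6.5], "twist": 0, "jaw": 6}, {"delta_pos": [-0.2, 0.1, -6.5], "twist": 0, "jaw": 2.5}, {"delta_pos": [-0.2, 0.1, -6.5], "twist": 0, "jaw": 2.5}]}}

```text
clock: 7.98
tcp_pos: [0.4688, 0.2688, 0.0591]
tool_rot: [-3.127, 0.277, -0.008]
ft_force: [0.6, 0.7, -0.3]
opening: 0.0311
gripper_force: 60.1
```

Call:
{"method": "servo_tool", "body": {"plan": [{"delta_pos": [0, 0, 0], "twist": 0, "jaw": 2.5}, {"delta_pos": [0, 0, 0], "twist": 0, "jaw": 2.5}, {"delta_pos": [0, 0, 0], "twist": 0, "jaw": 2.5}]}}

```text
clock: 8.35
tcp_pos: [0.4687, 0.2688, 0.0589]
tool_rot: [-3.127, 0.277, -0.008]
ft_force: [0.7, 0.2, 6.2]
opening: 0.0309
gripper_force: 61.1
```

Call:
{"method": "servo_tool", "body": {"plan": [{"delta_pos": [0, 0, 2], "twist": 0, "jaw": 2.5}, {"delta_pos": [0, 0, 6], "twist": 0, "jaw": 2.5}, {"delta_pos": [0, 0, 11], "twist": 0, "jaw": 2.5}, {"delta_pos": [-1, -4, 12], "twist": 0, "jaw": 2.5}, {"delta_pos": [-1, -9, 12], "twist": 0, "jaw": 2.5}]}}

```text
clock: 8.98
tcp_pos: [0.4567, 0.178, 0.1783]
tool_rot: [-3.129, 0.273, -0.006]
ft_force: [0.4, -0.4, -1.7]
opening: 0.0307
gripper_force: 60.3
```

Call:
{"method": "servo_tool", "body": {"plan": [{"delta_pos": [0, -5, 0], "twist": 0, "jaw": 2.5}, {"delta_pos": [2, -10, 0], "twist": 0, "jaw": 2.5}, {"delta_pos": [6, -14, -2], "twist": 0, "jaw": 2.5}, {"delta_pos": [11, -18, -4], "twist": 0, "jaw": 2.5}, {"delta_pos": [11, -18, -5], "twist": 0, "jaw": 2.5}]}}

```text
clock: 9.6
tcp_pos: [0.5683, -0.0045, 0.1253]
tool_rot: [3.129, -0.283, 0.0]
ft_force: [-0.3, 0.2, -1.1]
opening: 0.0309
gripper_force: 60.3
```

```bash
python3 - <<'E'
from h import *
st(); snap('side','s3.png')
E
```

```text
9.6 [ 0.5683 -0.0045  0.1253] [ 3.129 -0.283  0.   ] 0.030870250302501234 [-0.3  0.2 -1.1]
```

View pics/s3.png

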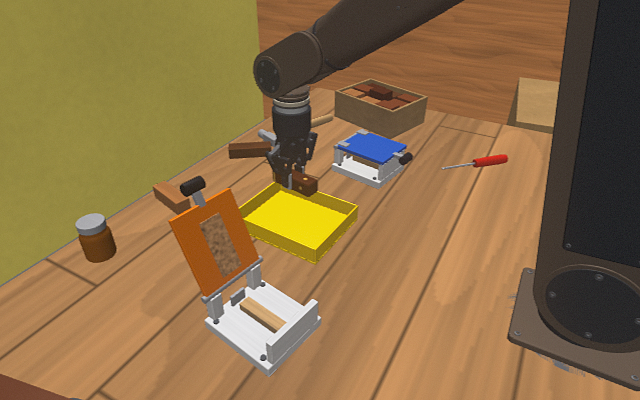

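The lid stands open at (213,245). The handle is held level at (303,183), above the tray. I'll lower it.

Call:
{"method": "servo_tool", "body": {"plan": [{"delta_pos": [0, 0, -5], "twist": 0, "jaw": 2.5}, {"delta_pos": [0, 0, -8], "twist": 0, "jaw": 2.5}, {"delta_pos": [0, 0, -9], "twist": 0, "jaw": 2.5}, {"delta_pos": [0, 0, -9.2], "twist": 0, "jaw": 2.5}, {"delta_pos": [0, 0, -9.2], "twist": 0, "jaw": 2.5}]}}

```text
clock: 10.28
tcp_pos: [0.5675, -0.0017, 0.036]
tool_rot: [3.129, -0.276, 0.004]
ft_force: [0.4, -0.4, -0.6]
opening: 0.0314
gripper_force: 60.3
```

Call:
{"method": "servo_tool", "body": {"plan": [{"delta_pos": [0, 0, -0.3], "twist": 0, "jaw": 2.5}, {"delta_pos": [0, 0, -0.5], "twist": 0, "jaw": 2.5}, {"delta_pos": [0, 0, -0.5], "twist": 0, "jaw": 2.5}]}}

```text
clock: 10.65
tcp_pos: [0.5665, -0.0019, 0.0293]
tool_rot: [-3.129, 0.277, 0.0]
ft_force: [-0.7, 0.5, -1.1]
opening: 0.0312
gripper_force: 60.3
```

Call:
{"method": "servo_tool", "body": {"plan": [{"delta_pos": [0, 0, -0.15], "twist": 0, "jaw": 2.5}, {"delta_pos": [0, 0, -0.15], "twist": 0, "jaw": 2.5}]}}

```text
clock: 10.9
tcp_pos: [0.5666, -0.0019, 0.029]
tool_rot: [3.129, -0.277, -0.001]
ft_force: [-4.5, -0.4, 6.6]
opening: 0.0308
gripper_force: 61.2
```

Contact (6.6 N upward). I'll release and retreat.

Call:
{"method": "servo_tool", "body": {"plan": [{"delta_pos": [0, 0, 0], "twist": 0, "jaw": 5}, {"delta_pos": [0, 0, 0], "twist": 0, "jaw": 6}, {"delta_pos": [0, 0, 0], "twist": 0, "jaw": 6}, {"delta_pos": [0, 0, 5], "twist": 0, "jaw": 6}, {"delta_pos": [0, 0, 11], "twist": 0, "jaw": 6}]}}

```text
clock: 11.52
tcp_pos: [0.5652, -0.0017, 0.1372]
tool_rot: [-3.129, 0.277, 0.007]
ft_force: [0.8, -0.8, 1.1]
opening: 0.0602
gripper_force: 0.0
```

Call:
{"method": "servo_tool", "body": {"plan": [{"delta_pos": [-6, -6, 8], "twist": 0, "jaw": 6}, {"delta_pos": [-10, -12, 10], "twist": 0, "jaw": 6}, {"delta_pos": [-10, -12, 10], "twist": 0, "jaw": 6}, {"delta_pos": [-10, -12, 10], "twist": 0, "jaw": 6}]}}

```text
clock: 12.02
tcp_pos: [0.4663, -0.1247, 0.2408]
tool_rot: [3.126, -0.285, 0.009]
ft_force: [0.0, -0.0, 1.0]
opening: 0.0598
gripper_force: 0.0
```

```bash
python3 - <<'E'
from h import *
st(); im,W=snap('side','s4.png')
print([(np.round(r['location'],3),round(r['confidence'],2)) for n in ['handle_center','tray'] for r in nets.spot_in('side',n)[:2]])
E
```

```text
12.025 [ 0.4663 -0.1247  0.2408] [ 3.126 -0.285  0.009] 0.05977406648474637 [ 0. -0.  1.]
[(array([0.552, 0.007, 0.035]), 0.84), (array([ 0.554, -0.008,  0.007]), 0.67)]
```

View pics/s4.png

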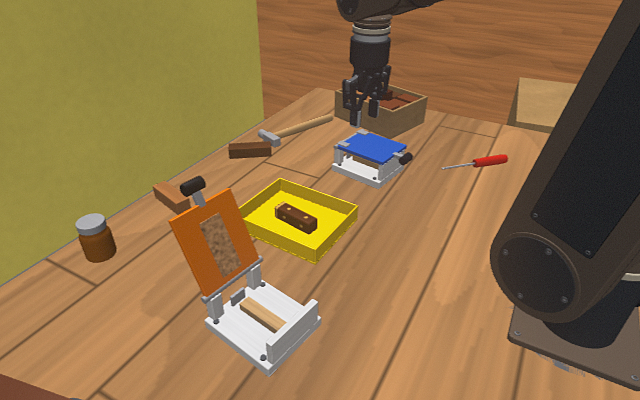

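The handle lies flat in the tray at (296,217), the lid is still open at (213,245), and the robot is clear of both.

```bash
python3 -c "
from h import *
print(workorder.hand_in())"
```

```text
the job is handed in; nothing more can be done
None
```

The orange lid stands open by itself and the knife handle lies flat, released, on the yellow tray's floor; I handed the job in at about 12 s of the 56 s allowed, and no verdict came back.

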